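# Shut the catering crate and drop its latch

### The arm

A 6-joint arm with a two-finger parallel gripper is mounted at the origin on a cart in front of the work surface, level with it; the furniture and walls round the work are solid. World frame = base frame: x ahead of the robot, y to its left, z up, the work surface at z = 0. Lengths are in m, angles in degrees, forces in N, time in s.
With the tool pointing down it reaches from about 0.375 to 0.9 m from the base axis. Payload 3.1 kg.
Tool frame: the origin (TCP) lies on the centre line of the jaws, within the pads' length; the fingertips stand 8 mm ahead of it and the grasp point (between the pads) lies 11 mm behind it (bot.tip_extent is the distance from the TCP to the fingertips, in m); z points along the fingers, y is the line along which they close (so a half turn about z gives the same grasp; the last joint's range is limited). The gripper opens to 87 mm and grips with 3 to 60 N. Pads are 19 mm wide; open, the fingers measure 117 mm over their backs; the gripper's body (75 mm by 190 mm) begins 51 mm behind the grasp point.
Start: joints at [65.575, 30.224, 82.088, -0, 67.689, -10.227], TCP at [0.153, 0.606, 0.231] pointing down, gripper open.
Joint ranges: [-176.69, 176.69], [-43.24, 126.21], [12.49, 139.97], [-82, 262], [0, 151.66], [-163.58, 163.58]. Speed limits (degrees/s): [159.86, 159.86, 180, 180, 180, 180].

### API

Orientations are given as a 3x3 rotation matrix whose columns are the frame's x, y, z axes.
In Python, from rig import bot, vision, workorder gives the robot as it stands.
- The arm moves only by the shell command python3 -m handwheel 'ROWS'. ROWS is JSON, a list of rows, each an object with "delta_rot": the turn, a rotation vector about the tool's x, y, z in rad, a list of three; "xyz": the shift along the tool's x, y, z in mm, a list of three; "hand": the closure, from -1 (fully open) to 1 (shut). A call has exactly 5 rows; each row is the pose to reach, as a shift and turn from the pose commanded when the call began, along the tool's axes at that moment; what a row does not reach only later rows make up. A row lasts 1/8 s, in which the tool goes at most 62.5 mm and 10.7 degrees, less where a joint would pass 70% of its speed; a pose out of reach is approached as far as the arm can. A call with a gripper value outside its range is refused whole. The fingers move at their own pace and stop on an object; the grip force is fixed at half the most. Time passes only in rows, so rows that repeat a pose let the fingers close, or fill a call up. It gives the time, the measured TCP pose, the force, the opening and the grip force at its end, in the units of the state.
- bot.read_state(): the state, without advancing time (a new reading comes with each control period).
- vision.capture(name): name is "scene" or "top" or "wrist"; returns the picture (400x640x3 uint8, red, green, blue); there is no depth.
- vision.camera_model(name): a dict with "camera_matrix" (3x3 intrinsics, pixels), "dist_coeffs" ([k1, k2, p1, p2, k3] as OpenCV has them; the pictures are not rectified), "camera_from_world" (4x4, takes a point from world to camera coordinates). Camera axes: x right, y up, looking along -z (the intrinsics and any distortion apply to the point x, -y, -z); pixel columns grow to the right and rows downward; lengths in m; the calibration is good to about 2 mm. A picture is of the moment at which its call begins: read the wrist's pose just before it. camera_model takes no time and is no camera call; for the wrist camera it gives the pose at the moment of the call.
- workorder.hand_in(): hands the job in; it is judged then, once.
The state is a dict: "time_s": time; "joint_positions": joint angles; "qvel": joint speeds; "tau": joint torques, N m; "position": TCP position; "tcp_rot": TCP orientation; "force": force on the tool from outside, world axes, zero at the start; "moment": the same for the moment, N m; "opening": opening from 0.0 (shut) to 1.0 (fully open); "grasp_force": force on a finger pad.
Only numpy, scipy, OpenCV 4.12 (cv2) and the standard library are available. Lean on these libraries where they do the work, as an engineer would, in place of code of your own. Each camera call takes 0.05 s, during which the arm holds its last target. There are 200 camera calls.

### The job

The plywood catering crate on the counter is about to be carried out. Push the box of sugar sachets that sticks out of the open front straight in until it rests against the back wall, then swing the gate shut and latch it: lift the steel latch bar over the keeper's horn, keep the gate pressed gently in against its sprung buffer, and let the bar down to the bottom of the keeper's notch so that it holds the gate shut by itself. Use a light touch: do not shut the gate on the sachet box or ram the bar against the keeper (stay clearly under 12 N), and leave the bell, the card terminal and the cup of stirrers where they stand.

Things in the scene. Friction and masses are not known exactly. Their poses are not given: they have to be found in the camera images.
- crate: Open-topped plywood crate, fixed; 150 mm deep (x), 230 wide (y), walls 72 high, posts 85, floor 12 up. Origin: centre of its underside; x points from its open front to its back, y to its left. Front edge at x = -75 mm (faces of the front posts -81), inside of the back wall +65. Right bay, y -77 to +5, takes the sachet box; the left holds shakers (fixed, up to 117 high).
- gate: Front gate, plywood 7 mm thick, 0.8 kg, 16 to 76 mm above the counter. Origin: its upright hinge axis at the crate's left front post, crate frame (-88.5, 100, 0) mm; the panel runs along its own -y from 8 to 189 mm. Its yaw = crate's yaw minus the opening angle; starts 0.52 to 0.66 rad open, free end towards the robot. Swings freely, stays where left; can go 0.045 rad past nominal shut.
- latch: Gravity latch bar on the gate's outside: flat steel, 5 mm thick (x), 14 high (z), 120 g. Origin: its pivot, gate frame (-9, -55, 52) mm; turns about the gate's normal (x). It runs along its own -y to 155 mm, past the gate's free end. At rest it lies level on a stop, as at the start; its end lifts by up to 0.32 rad and falls by its weight. Moving its knob along the gate's normal swings the gate.
- latch_knob (a point): Red upright round knob on the bar, 14 mm thick, 42 mm tall, 113 mm from the pivot. This point is on its axis, 45 mm above the pivot, so 97 mm above the counter when the bar lies level; the knob then spans 73 to 115 mm, mostly above the gate's top, and can be pinched from above. Lifting the knob 13 mm makes the bar clear the keeper's horn by about 4 mm.
- latch_end (a point): Point on the bar's underside near its end, 148 mm from the pivot. Gate nominally shut and bar level, it is at (-97.5, -103, 45) mm in the crate frame, in the middle of the keeper's nominal notch.
- keeper: Keeper on the crate's right front post: a steel U-jaw open upwards, 22 mm wide (y). Origin: nominal middle of its notch, on the notch floor, crate frame (-97.5, -103, 43.5) mm, axes as the crate's. Notch 7 mm wide (x) for the 5 mm bar. In front (-x) the horn: 6 mm thick, 13.5 mm above the notch floor. Behind (+x) the notch's back, 32 mm high, a stop for the lifted bar.
- jaw_screws (a point): The two screws that clamp the keeper's jaw to the post, through slots. Only they are measured: the jaw itself is clamped up to 8 mm further in or out (crate x) than nominal, so find the notch by feel: with the bar lifted, press the gate in until the bar meets the notch's back (force climbs far more steeply than on the buffer), keep it there lightly and lower the bar.
- buffer (a point): Rubber-tipped spring buffer on the front edge of the right wall, crate frame (-95.4, -84, 58) mm (its free tip). The closing gate meets it when the bar's end is about 11 mm outside its nominal shut place; it pushes the gate out with 2 N at first touch and 0.45 N more per mm, also after latching, so a gate let go before the bar is down springs out.
- sugar_box: Small wooden box of sugar sachets, loose, 140 to 290 g; 75 mm wide, 130 long, wooden walls 55 high, sachets to 73. Origin: centre of its underside; its long side (its y) lies along the crate's x. It stands on the floor of the right bay, 20 to 35 mm of it out of the front (origin at x = -30 to -45 mm in the crate frame); home against the back wall its origin is at x = 0. Slides easily.
- service_bell: Counter bell, 84 mm across, 61 mm high, origin centre of its underside. Bystander.
- card_terminal: Black card terminal, 165 x 76 x 60 mm, origin centre of its underside. Bystander.
- stirrer_cup: Black tumbler with wooden stirrers, 72 mm wide, 143 mm high, origin centre of its underside. Bystander.

How it is judged:
By the outcome, as a careful person would: the job done as asked, in the order asked, and still so for the second after the job is handed in, with the robot touching nothing.
It also fails if it takes over 72 s, if anything falls off the work surface, if the arm or the gripper's body presses on something with over 40 N, if the wrist force passes 120 N, or if a joint passes its speed limit or range.

## Working session

There is one attempt and no reset: what is moved stays moved. The work goes in short steps, Python scripts to look and compute and a shell command to move; the robot and the scene stay as the last step left them, time stands still between calls to the robot, and variables do not carry over. Pictures are saved under pics/ and viewed, at most 10 in all, crops included, and the job is handed in when it is done.

```bash
ls; mkdir -p pics
python3 - <<'E'
from rig import bot, vision
import cv2
for n in ("scene","top","wrist"):
    im=vision.capture(n); cv2.imwrite(f"pics/{n}0.png",im[:,:,::-1])
    m=vision.camera_model(n); print(n,m["camera_matrix"],m["dist_coeffs"]);print(m["camera_from_world"])
s=bot.read_state();print(s["time_s"],s["position"],s["tcp_rot"],s["opening"],s["force"])
E
```

```text
pics
scene [[409.12956909   0.         316.06956064]
 [  0.         409.12956909 202.43988371]
 [  0.           0.           1.        ]] [-0.00480324  0.          0.          0.          0.        ]
[[ 0.85415769 -0.51999174 -0.00481994 -0.43068277]
 [ 0.41160837  0.67040061  0.61736665 -0.25940325]
 [-0.31779426 -0.5293124   0.78666079 -1.10285851]
 [ 0.          0.          0.          1.        ]]
top [[412.2898971    0.         319.46877346]
 [  0.         412.2898971  198.19056302]
 [  0.           0.           1.        ]] [-0.05171359  0.          0.          0.          0.        ]
[[ 2.07225363e-02 -9.99641673e-01  1.69440603e-02  8.71919074e-04]
 [ 9.98622318e-01  2.15126548e-02  4.78609656e-02 -5.03329247e-01]
 [-4.82083274e-02  1.59289162e-02  9.98710282e-01 -1.23958590e+00]
 [ 0.00000000e+00  0.00000000e+00  0.00000000e+00  1.00000000e+00]]
wrist [[300.70210295   0.         322.16694621]
 [  0.         300.70210295 203.55741237]
 [  0.           0.           1.        ]] [-0.0438365  0.         0.         0.         0.       ]
[[ 2.45174270e-01  9.69478852e-01 -5.76855902e-04 -6.24330757e-01]
 [-9.30746595e-01  2.35212569e-01 -2.79974682e-01  3.31745623e-02]
 [-2.71293849e-01  6.91794948e-02  9.60007211e-01 -3.90177697e-01]
 [ 0.00000000e+00  0.00000000e+00  0.00000000e+00  1.00000000e+00]]
0.15 [0.15301684 0.605408   0.22978311] [[-9.69455232e-01  2.45267280e-01 -7.16986094e-04]
 [ 2.45268117e-01  9.69454089e-01 -1.52303978e-03]
 [ 3.21533276e-04 -1.65237272e-03 -9.99998583e-01]] 1.0014425953766402 [-0.08956174 -0.49505589  0.8997773 ]
```

View pics/scene0.png

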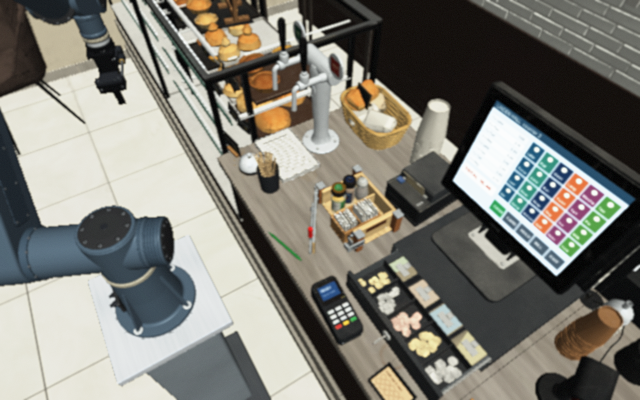

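View pics/top0.png

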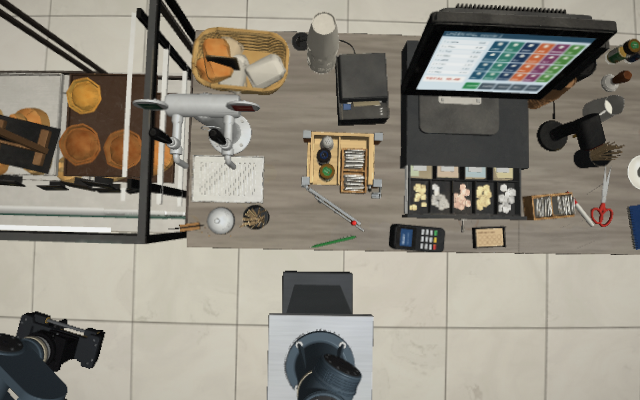

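The scene view shows the crate at about (355,210), with the gate swung open at (312,220) and the red knob at (311,232). In the top view the crate spans (305-380, 132-195), the gate and bar run from (308,188) to (362,228), and the knob is at about (354,223). The bell is at (220,220), the cup at (256,217) and the terminal at (417,237).

```bash
cat > h.py <<'E'
import numpy as np, cv2
from rig import bot, vision
def ray(n,px,m=None):
    m=m or vision.camera_model(n); K=np.array(m["camera_matrix"]);d=np.array(m["dist_coeffs"]);T=np.array(m["camera_from_world"])
    p=cv2.undistortPoints(np.array(px,float).reshape(-1,1,2),K,d).reshape(-1,2)
    D=np.c_[p[:,0],-p[:,1],-np.ones(len(p))]@T[:3,:3]
    return -T[:3,:3].T@T[:3,3],D
def plane(n,px,z,m=None):
    o,D=ray(n,px,m); return o+D*((z-o[2])/D[:,2])[:,None]
def proj(n,P,m=None):
    m=m or vision.camera_model(n); T=np.array(m["camera_from_world"]);q=np.atleast_2d(P)@T[:3,:3].T+T[:3,3]
    q=q*[1,-1,-1]
    return cv2.projectPoints(q,np.zeros(3),np.zeros(3),np.array(m["camera_matrix"]),np.array(m["dist_coeffs"]))[0].reshape(-1,2)
def red(im):
    h=cv2.cvtColor(im,cv2.COLOR_RGB2HSV); return (((h[...,0]<8)|(h[...,0]>172))&(h[...,1]>150)&(h[...,2]>80)).astype(np.uint8)
E
python3 - <<'E'
import cv2
t=cv2.imread("pics/top0.png")[120:250,290:400]; s=cv2.imread("pics/scene0.png")[165:265,290:410]
t=cv2.resize(t,None,fx=4.5,fy=4.5,interpolation=cv2.INTER_CUBIC)   # 495x585
cv2.imwrite("pics/topc.png",t)
cv2.imwrite("pics/scenec.png",cv2.resize(s,None,fx=6,fy=6,interpolation=cv2.INTER_CUBIC))
E
```

```text
(no output)
```

View pics/topc.png

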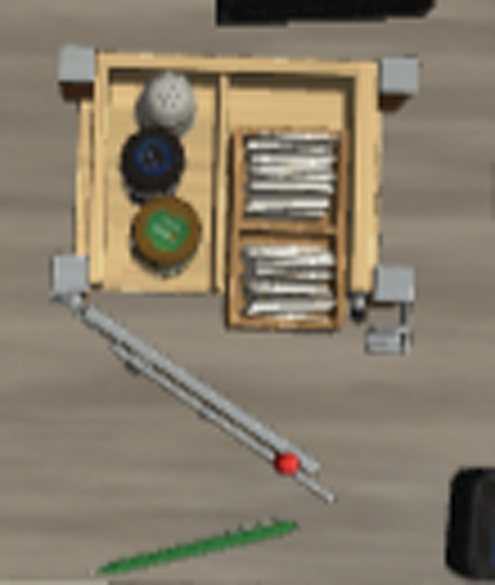

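View pics/scenec.png

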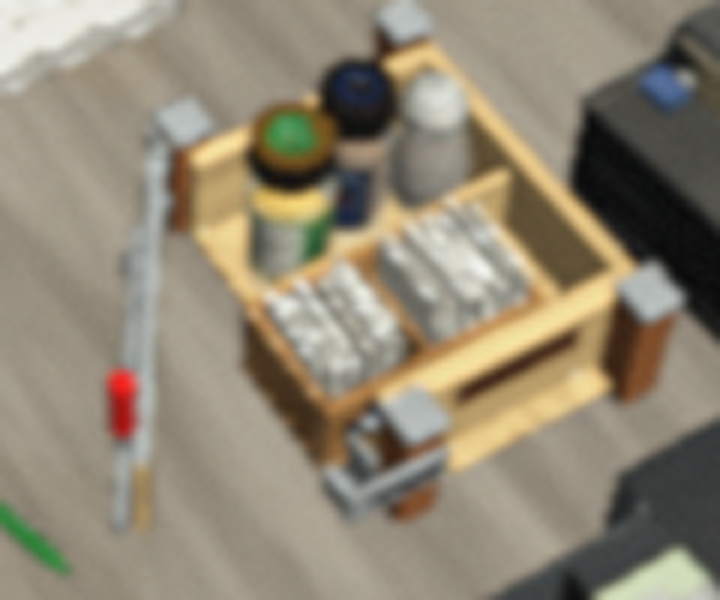

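The top crop shows the post tops at crop pixels (68,275), (75,68), (398,75) and (395,284). The front edge of the sugar box runs from (228,326) to (338,330), the knob top is at (287,463), the bar end at (333,499) and the keeper at about (388,340). The scene crop shows the knob's top at (122,380) and the keeper jaw at (370,480).

Run:
```python
from h import *
def c(p): return np.array(p,float)/4.5+[290,120]-0.4
P=plane("top",c([[68,275],[75,68],[398,75],[395,284]]),.085); print("posts FL BL BR FR\n",P.round(4))
B=plane("top",c([[228,326],[338,330],[235,128],[347,132]]),.067); print("box corners\n",B.round(4))
ctr=P[:,:2].mean(0)
d=(P[1]+P[2]-P[0]-P[3])[:2]; d2=(P[0]+P[1]-P[2]-P[3])[:2]
y1=np.arctan2(d[1],d[0]); y2=np.arctan2(-d2[0],d2[1]); print("yaws",np.degrees([y1,y2]),"spans",np.linalg.norm(d)/2,np.linalg.norm(d2)/2,ctr)
im=vision.capture("top"); m=red(im); m[:, :290]=0;m[:,400:]=0; v,u=np.nonzero(m[120:250]); t=[u.mean(),v.mean()+120]
k=plane("top",[t],.113)[0]; print("knob top view",t,k.round(4))
im=vision.capture("scene"); m=red(im)[165:265,290:410]; v,u=np.nonzero(m); t=[u.mean()+290,v.mean()+165]
print("knob scene",t,plane("scene",[t],.094)[0].round(4))
yaw=(y1+y2)/2; R=np.array([[np.cos(yaw),-np.sin(yaw)],[np.sin(yaw),np.cos(yaw)]])
for nm,p in dict(knob=k,bl=B[0],br=B[1],Bl=B[2],Br=B[3],keeper=plane("top",c([[388,340]]),.06)[0],hingetop=plane("top",c([[76,300]]),.08)[0], barend=plane("top",c([[333,499]]),.059)[0]).items():
    print(nm,p.round(4),"crate",((p[:2]-ctr)@R).round(4))
print(vision.camera_model("wrist")["camera_from_world"][:3,:3]@np.array(bot.read_state()["tcp_rot"]))
```

```text
posts FL BL BR FR
 [[ 0.5489  0.056   0.085 ]
 [ 0.682   0.0545  0.085 ]
 [ 0.6826 -0.153   0.085 ]
 [ 0.5478 -0.1528  0.085 ]]
box corners
 [[ 0.5197 -0.0477  0.067 ]
 [ 0.5187 -0.119   0.067 ]
 [ 0.6488 -0.0499  0.067 ]
 [ 0.6479 -0.123   0.067 ]]
yaws [-0.36015352 -0.05765131] spans 0.13398233392000955 0.2081645132022636 [ 0.61531367 -0.04884608]
knob top view [np.float64(353.6470588235294), np.float64(222.52941176470588)] [ 0.4325 -0.0836  0.113 ]
knob scene [np.float64(309.8235294117647), np.float64(231.44117647058823)] [ 0.4334 -0.0843  0.094 ]
knob [ 0.4325 -0.0836  0.113 ] crate [-0.1827 -0.0354]
bl [ 0.5197 -0.0477  0.067 ] crate [-0.0956  0.0008]
br [ 0.5187 -0.119   0.067 ] crate [-0.0964 -0.0705]
Bl [ 0.6488 -0.0499  0.067 ] crate [ 0.0334 -0.001 ]
Br [ 0.6479 -0.123   0.067 ] crate [ 0.0329 -0.074 ]
keeper [ 0.5133 -0.1526  0.06  ] crate [-0.1016 -0.1042]
hingetop [0.5334 0.0506 0.08  ] crate [-0.0823  0.0991]
barend [ 0.4093 -0.1185  0.059 ] crate [-0.2057 -0.0704]
[[ 8.67855943e-05  9.99999420e-01 -1.07311914e-03]
 [ 9.59928089e-01  2.17429919e-04  2.80246350e-01]
 [ 2.80246421e-01 -1.05443855e-03 -9.59927514e-01]]
```

```bash
cat >> h.py <<'E'
from scipy.spatial.transform import Rotation as Ro
def go(x,y,z,ydeg,tilt=0):
    s=bot.read_state(); R=np.array(s["tcp_rot"]); a=np.radians(ydeg)
    ty=np.array([np.cos(a),np.sin(a),0]); tz=np.array([0,0,-1.]); T=np.c_[np.cross(ty,tz),ty,tz]
    print("t",s["time_s"],"pos",np.round(s["position"],4),"F",np.round(s["force"],2),"q",np.round(s["joint_positions"],0))
    print("xyz",(R.T@(np.array([x,y,z])-s["position"])*1000).round(1),"rot",Ro.from_matrix(R.T@T).as_rotvec().round(3))
E
python3 -c "
from h import *
go(.4,.1,.23,0); go(.483,-.084,.15,0)"
```

```text
t 0.25 pos [0.1531 0.6056 0.2301] F [ 0.82 -0.23 -0.87] q [ 66.  30.  82.  -0.  68. -10.]
xyz [-3.633e+02 -4.296e+02  4.000e-01] rot [-1.000e-03  1.000e-03  1.323e+00]
t 0.25 pos [0.1531 0.6056 0.2301] F [ 0.82 -0.23 -0.87] q [ 66.  30.  82.  -0.  68. -10.]
xyz [-489.  -587.6   80.6] rot [-1.000e-03  1.000e-03  1.323e+00]
```

```bash
python3 -m handwheel '[{"delta_rot":[0,0,0.15],"xyz":[-35,-42,0],"hand":1},{"delta_rot":[0,0,0.3],"xyz":[-75,-90,0],"hand":1},{"delta_rot":[0,0,0.45],"xyz":[-115,-137,0],"hand":1},{"delta_rot":[0,0,0.6],"xyz":[-155,-184,0],"hand":1},{"delta_rot":[0,0,0.75],"xyz":[-190,-226,0],"hand":1}]'; python3 -c "
from h import *
go(.45,-.0,.23,0)"
```

```text
time_s: 0.88
position: [0.2827, 0.3384, 0.2307]
tcp_rot: [[-0.538, 0.843, 0.001], [0.843, 0.538, 0.0], [-0.0, 0.001, -1.0]]
force: [0.9, 0.1, 0.6]
opening: 0.515
grasp_force: 0.0
t 0.875 pos [0.2827 0.3384 0.2307] F [0.94 0.1  0.56] q [ 36.  16. 107.  -0.  57.   3.]
xyz [-375.3  -41.1    0.8] rot [0.001 0.    0.568]
```

```bash
python3 -m handwheel '[{"delta_rot":[0,0,0.12],"xyz":[-55,-6,0],"hand":1},{"delta_rot":[0,0,0.24],"xyz":[-110,-12,0],"hand":1},{"delta_rot":[0,0,0.36],"xyz":[-165,-18,0],"hand":1},{"delta_rot":[0,0,0.48],"xyz":[-220,-24,0],"hand":1},{"delta_rot":[0,0,0.568],"xyz":[-270,-30,0],"hand":1}]'; python3 -c "
from h import *
go(.483,-.084,.15,0)"
```

```text
time_s: 1.5
position: [0.4041, 0.0952, 0.2308]
tcp_rot: [[-0.001, 1.0, 0.001], [1.0, 0.001, 0.0], [0.0, 0.001, -1.0]]
force: [-0.7, 0.1, -0.3]
opening: 0.022
grasp_force: 0.0
t 1.5 pos [0.4041 0.0952 0.2308] F [-0.69  0.1  -0.32] q [ -2.  14. 111.   0.  55.  -2.]
xyz [-179.3   78.6   80.9] rot [ 0.001 -0.     0.001]
```

```bash
python3 -m handwheel '[{"delta_rot":[0,0,0],"xyz":[-40,18,0],"hand":1},{"delta_rot":[0,0,0],"xyz":[-85,38,0],"hand":1},{"delta_rot":[0,0,0],"xyz":[-130,58,20],"hand":1},{"delta_rot":[0,0,0],"xyz":[-165,72,50],"hand":1},{"delta_rot":[0,0,0],"xyz":[-179,79,80],"hand":1}]'
python3 - <<'E'
from h import *
go(.483,-.084,.062,0)
im=vision.capture("wrist"); cv2.imwrite("pics/w1.png",im[:,:,::-1])
print(proj("wrist",[[.519,-.0477,.067],[.519,-.119,.067],[.4325,-.084,.113],[.483,-.084,.142]]))
E
```

```text
time_s: 2.12
position: [0.4847, -0.0841, 0.15]
tcp_rot: [[-0.003, 1.0, 0.002], [1.0, 0.003, -0.001], [-0.001, 0.002, -1.0]]
force: [-0.8, 0.6, 0.3]
opening: 0.002
grasp_force: 0.0
t 2.125 pos [ 0.4847 -0.0841  0.15  ] F [-0.81  0.57  0.33] q [-23.  27. 106.  -0.  47. -23.]
xyz [ 0.2 -1.9 88. ] rot [0.002 0.001 0.003]
[[368.66785439 169.96091716]
 [364.82855036 253.10791921]
 [247.37052139 234.95297935]
 [322.4387434  254.34695625]]
```

View pics/w1.png

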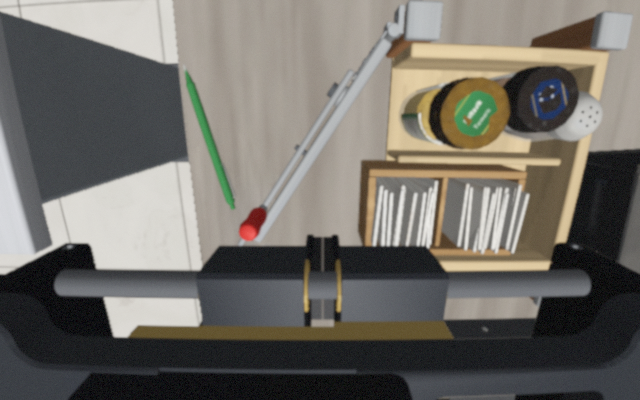

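The wrist view shows the knob top at (253,232) and the box's front edge at column 370, both within 2-3 mm of my estimate. The closed fingers at (322,250) are in the gap between them, so I can go down.

```bash
python3 -m handwheel '[{"delta_rot":[0,0,0],"xyz":[0,-1,30],"hand":1},{"delta_rot":[0,0,0],"xyz":[0,-1,60],"hand":1},{"delta_rot":[0,0,0],"xyz":[0,-1,80],"hand":1},{"delta_rot":[0,0,0],"xyz":[0,-1,87],"hand":1},{"delta_rot":[0,0,0],"xyz":[0,2,87],"hand":1}]'; 
python3 -m handwheel '[{"delta_rot":[0,0,0],"xyz":[0,4,0],"hand":1},{"delta_rot":[0,0,0],"xyz":[0,8,0],"hand":1},{"delta_rot":[0,0,0],"xyz":[0,12,0],"hand":1},{"delta_rot":[0,0,0],"xyz":[0,16,0],"hand":1},{"delta_rot":[0,0,0],"xyz":[0,20,0],"hand":1}]'
python3 -m handwheel '[{"delta_rot":[0,0,0],"xyz":[0,4,0],"hand":1},{"delta_rot":[0,0,0],"xyz":[0,8,0],"hand":1},{"delta_rot":[0,0,0],"xyz":[0,12,0],"hand":1},{"delta_rot":[0,0,0],"xyz":[0,16,0],"hand":1},{"delta_rot":[0,0,0],"xyz":[0,20,0],"hand":1}]'
```

```text
time_s: 2.8
position: [0.485, -0.0812, 0.0638]
tcp_rot: [[-0.005, 1.0, -0.001], [1.0, 0.005, 0.0], [0.0, -0.001, -1.0]]
force: [-0.8, -0.4, 0.9]
opening: 0.005
grasp_force: 0.0
time_s: 3.42
position: [0.5054, -0.0814, 0.0636]
tcp_rot: [[-0.005, 1.0, 0.0], [1.0, 0.005, -0.0], [-0.0, 0.0, -1.0]]
force: [-0.1, -0.2, 0.8]
opening: 0.001
grasp_force: 0.0
time_s: 4.05
position: [0.5254, -0.0813, 0.0634]
tcp_rot: [[-0.005, 1.0, 0.0], [1.0, 0.005, 0.0], [0.0, 0.0, -1.0]]
force: [0.4, -0.4, -0.3]
opening: 0.003
grasp_force: 0.4
```

```bash
for i in 1; do python3 -m handwheel '[{"delta_rot":[0,0,0],"xyz":[0,1.5,0],"hand":1},{"delta_rot":[0,0,0],"xyz":[0,3,0],"hand":1},{"delta_rot":[0,0,0],"xyz":[0,4.5,0],"hand":1},{"delta_rot":[0,0,0],"xyz":[0,6,0],"hand":1},{"delta_rot":[0,0,0],"xyz":[0,7,0],"hand":1}]' | grep -E "posi|force"; done
python3 - <<'E'
from h import *
im=vision.capture("wrist"); cv2.imwrite("pics/w2.png",im[:,:,::-1])
x=.6170
print(bot.read_state()["force"], proj("wrist",[[.68,-.06,.072],[.68,-.11,.072],[.68,-.06,.067],[.68,-.11,.067]]))
E
```

```text
position: [0.5323, -0.0813, 0.0635]
force: [-0.0, 0.2, -0.4]
grasp_force: 0.5
[-0.38970991  0.33062161 -0.14600298] [[597.51683382 228.58492939]
 [574.60883502 308.49903573]
 [589.93160347 225.37042745]
 [568.24889239 303.53216492]]
```

View pics/w2.png

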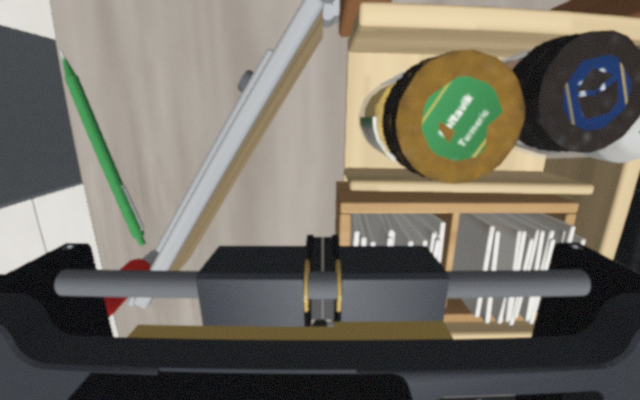

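The view shows the box's front edge at column 340, against the finger. Its back edge is at column 577, with a small gap left to the back wall.

```bash
python3 - <<'E'
from h import *
print(plane("wrist",[[340,205],[577,203]],.067))
E
for i in 1; do python3 -m handwheel '[{"delta_rot":[0,0,0],"xyz":[0,1,0],"hand":1},{"delta_rot":[0,0,0],"xyz":[0,2,0],"hand":1},{"delta_rot":[0,0,0],"xyz":[0,3,0],"hand":1},{"delta_rot":[0,0,0],"xyz":[0,3.5,0],"hand":1},{"delta_rot":[0,0,0],"xyz":[0,4,0],"hand":1}]' | grep -E "posi|force"; done
```

```text
[[ 0.54111114 -0.04889776  0.067     ]
 [ 0.66902467 -0.04717392  0.067     ]]
position: [0.536, -0.0813, 0.0636]
force: [-1.1, -0.6, 0.3]
grasp_force: 0.6
```

```bash
python3 -m handwheel '[{"delta_rot":[0,0,0],"xyz":[0,0.8,0],"hand":1},{"delta_rot":[0,0,0],"xyz":[0,1.6,0],"hand":1},{"delta_rot":[0,0,0],"xyz":[0,2.4,0],"hand":1},{"delta_rot":[0,0,0],"xyz":[0,3,0],"hand":1},{"delta_rot":[0,0,0],"xyz":[0,3,0],"hand":1}]' | grep -E "posi|force"
```

```text
position: [0.5393, -0.0813, 0.0635]
force: [-0.2, -0.6, -0.5]
grasp_force: 0.4
```

```bash
python3 -m handwheel '[{"delta_rot":[0,0,0],"xyz":[0,0.5,0],"hand":1},{"delta_rot":[0,0,0],"xyz":[0,1,0],"hand":1},{"delta_rot":[0,0,0],"xyz":[0,1.5,0],"hand":1},{"delta_rot":[0,0,0],"xyz":[0,2,0],"hand":1},{"delta_rot":[0,0,0],"xyz":[0,2,0],"hand":1}]' | grep -E "posi|force"
```

```text
position: [0.5412, -0.0813, 0.0636]
force: [-1.2, -0.3, 0.3]
grasp_force: 0.4
```

```bash
python3 -m handwheel '[{"delta_rot":[0,0,0],"xyz":[0,0.5,0],"hand":1},{"delta_rot":[0,0,0],"xyz":[0,1,0],"hand":1},{"delta_rot":[0,0,0],"xyz":[0,1.5,0],"hand":1},{"delta_rot":[0,0,0],"xyz":[0,2,0],"hand":1},{"delta_rot":[0,0,0],"xyz":[0,2,0],"hand":1}]' | grep -E "posi|force"
python3 - <<'E'
from h import *
im=vision.capture("top"); cv2.imwrite("pics/t3.png",im[:,:,::-1])
E
```

```text
position: [0.5432, -0.0813, 0.0636]
force: [-0.5, -0.6, 0.9]
grasp_force: 0.5
```

```bash
python3 -m handwheel '[{"delta_rot":[0,0,0],"xyz":[0,0.4,0],"hand":1},{"delta_rot":[0,0,0],"xyz":[0,0.8,0],"hand":1},{"delta_rot":[0,0,0],"xyz":[0,1.2,0],"hand":1},{"delta_rot":[0,0,0],"xyz":[0,1.5,0],"hand":1},{"delta_rot":[0,0,0],"xyz":[0,1.5,0],"hand":1}]' | grep -E "posi|force"
```

```text
position: [0.5447, -0.0812, 0.0635]
force: [-1.6, 1.4, 0.8]
grasp_force: 0.6
```

```bash
python3 -m handwheel '[{"delta_rot":[0,0,0],"xyz":[0,0.3,0],"hand":1},{"delta_rot":[0,0,0],"xyz":[0,0.6,0],"hand":1},{"delta_rot":[0,0,0],"xyz":[0,0.9,0],"hand":1},{"delta_rot":[0,0,0],"xyz":[0,1.2,0],"hand":1},{"delta_rot":[0,0,0],"xyz":[0,1.2,0],"hand":1}]' | grep -E "posi|force"
```

```text
position: [0.5459, -0.0813, 0.0635]
force: [-0.3, 0.1, -0.1]
grasp_force: 0.6
```

```bash
python3 -m handwheel '[{"delta_rot":[0,0,0],"xyz":[0,0.3,0],"hand":1},{"delta_rot":[0,0,0],"xyz":[0,0.6,0],"hand":1},{"delta_rot":[0,0,0],"xyz":[0,0.9,0],"hand":1},{"delta_rot":[0,0,0],"xyz":[0,1.2,0],"hand":1},{"delta_rot":[0,0,0],"xyz":[0,1.2,0],"hand":1}]' | grep -E "posi|force"
python3 - <<'E'
from h import *
print(bot.read_state()["force"]);im=vision.capture("wrist"); cv2.imwrite("pics/w4.png",cv2.resize(im[150:320,330:640,::-1],None,fx=2.5,fy=2.5))
E
```

```text
position: [0.5469, -0.0812, 0.0635]
force: [-1.4, -0.3, -0.1]
grasp_force: 0.9
[-1.4059648  -0.26858175 -0.14996417]
```

View pics/w4.png

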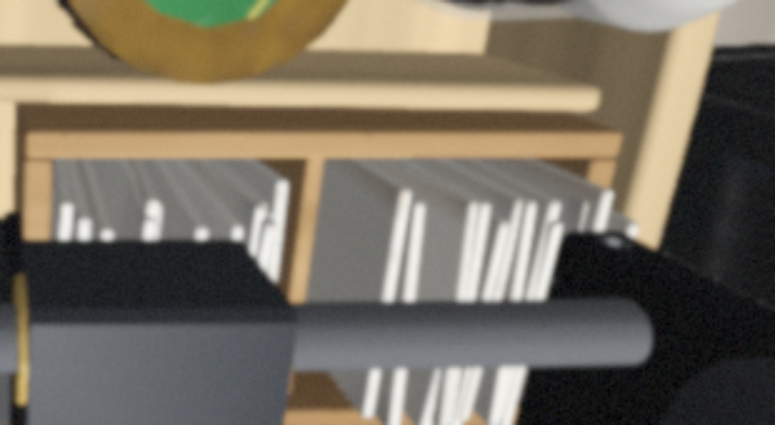

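The box's back edge is at crop pixel (621,135) and the wall's inner top edge at about (662,135), so a gap seems to remain. I'll measure it.

Run:
```python
from h import *
f=lambda p:np.array(p,float)/2.5+[330,150]
print(plane("wrist",f([[621,135],[26,135]]),.067),plane("wrist",f([[662,135],[690,20]]),.072),plane("wrist",f([[15,103]]),.072))
def c(p): return np.array(p,float)/4.5+[290,120]-0.4
print("top: backwall inner, front edge",plane("top",c([[285,73],[365,292]]),.072))
```

```text
[[ 0.68437045 -0.0475712   0.067     ]
 [ 0.55577282 -0.04822452  0.067     ]] [[ 0.68903624 -0.04608577  0.072     ]
 [ 0.68887864 -0.02198593  0.072     ]] [[ 0.55311597 -0.04014543  0.072     ]]
top: backwall inner, front edge [[ 0.6846851  -0.08146035  0.072     ]
 [ 0.54332814 -0.13547621  0.072     ]]
```

```bash
python3 -m handwheel '[{"delta_rot":[0,0,0],"xyz":[0,0.3,0],"hand":1},{"delta_rot":[0,0,0],"xyz":[0,0.6,0],"hand":1},{"delta_rot":[0,0,0],"xyz":[0,0.9,0],"hand":1},{"delta_rot":[0,0,0],"xyz":[0,1.2,0],"hand":1},{"delta_rot":[0,0,0],"xyz":[0,1.2,0],"hand":1}]' | grep -E "posi|force"
```

```text
position: [0.5469, -0.0811, 0.0635]
force: [-6.1, -0.9, 3.8]
grasp_force: 2.7
```

The force climbed to 6 N with no further motion, so the box is home. I'll back off, rise, and go to the knob.

```bash
python3 -m handwheel '[{"delta_rot":[0,0,0],"xyz":[0,-6,0],"hand":1},{"delta_rot":[0,0,0],"xyz":[0,-20,0],"hand":1},{"delta_rot":[0,0,0],"xyz":[0,-35,-12],"hand":1},{"delta_rot":[0,0,0.05],"xyz":[0,-50,-50],"hand":1},{"delta_rot":[0,0,0.12],"xyz":[0,-60,-90],"hand":0.2}]' | grep -E "posi|force"
python3 - <<'E'
from h import *
go(.433,-.084,.154,-33)
E
```

```text
position: [0.4863, -0.0812, 0.1546]
force: [0.1, -0.4, 0.7]
grasp_force: 0.0
t 10.45 pos [ 0.4863 -0.0812  0.1546] F [ 0.09 -0.37  0.73] q [-22.  27. 105.   0.  48. -16.]
xyz [ -9.  -52.6   0.6] rot [-0.002 -0.     0.458]
```

```bash
python3 -m handwheel '[{"delta_rot":[0,0,0.14],"xyz":[-3,-18,0],"hand":0.1},{"delta_rot":[0,0,0.3],"xyz":[-6,-36,0],"hand":0.1},{"delta_rot":[0,0,0.458],"xyz":[-9,-52.6,0],"hand":0.1},{"delta_rot":[0,0,0.458],"xyz":[-9,-52.6,0],"hand":0.1},{"delta_rot":[0,0,0.458],"xyz":[-9,-52.6,0],"hand":0.1}]' | grep -E "posi|force|open"
python3 - <<'E'
from h import *
s=bot.read_state(); m=vision.camera_model("wrist"); im=vision.capture("wrist"); cv2.imwrite("pics/w5.png",im[:,:,::-1])
v,u=np.nonzero(red(im)); print(u.min(),u.max(),v.min(),v.max(),u.mean(),v.mean(),len(u))
print("proj",proj("wrist",[[.433,-.084,.115],[.433,-.084,.073]],m))
im=vision.capture("top"); mm=red(im); mm[:, :290]=0;mm[:,400:]=0; print("top red",mm[120:250].sum())
go(.433,-.084,.093,-33)
E
```

```text
position: [0.4356, -0.0847, 0.1541]
force: [0.9, -0.5, -0.5]
opening: 0.442
grasp_force: 0.0
310 327 208 238 318.67317073170733 223.29024390243902 410
proj [[318.91076817 233.39236332]
 [319.35851309 214.269382  ]]
top red 0
t 11.175 pos [ 0.4358 -0.0847  0.1538] F [ 0.09 -0.28  0.12] q [-25.  24. 112.   0.  44.   7.]
xyz [-1.  -2.9 60.8] rot [ 0.002 -0.     0.004]
```

View pics/w5.png

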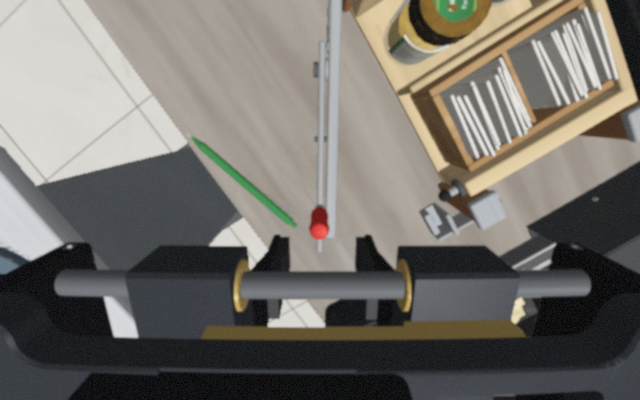

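The knob at (319,223) sits midway between the open fingertips at (280,240) and (362,240), and the gate runs vertically in the picture. I'll descend and pinch.

```bash
python3 -m handwheel '[{"delta_rot":[0,0,0],"xyz":[-1,-3,20],"hand":0.1},{"delta_rot":[0,0,0],"xyz":[-1,-3,45],"hand":0.1},{"delta_rot":[0,0,0],"xyz":[-1,-3,61],"hand":0.1},{"delta_rot":[0,0,0],"xyz":[-1,-3,61],"hand":0.3},{"delta_rot":[0,0,0],"xyz":[-1,-3,61],"hand":0.5}]' | grep -E "posi|force|open"
python3 -m handwheel '[{"delta_rot":[0,0,0],"xyz":[0,0,0],"hand":0.6},{"delta_rot":[0,0,0],"xyz":[0,0,0],"hand":0.65},{"delta_rot":[0,0,0],"xyz":[0,0,0],"hand":0.7},{"delta_rot":[0,0,0],"xyz":[0,0,0],"hand":0.8},{"delta_rot":[0,0,0],"xyz":[0,0,0],"hand":1}]' | grep -E "posi|force|open"
```

```text
position: [0.4325, -0.0838, 0.0928]
force: [0.4, 0.3, 0.2]
opening: 0.31
grasp_force: 0.0
position: [0.432, -0.0837, 0.0928]
force: [-0.2, 0.0, 3.9]
opening: 0.15
grasp_force: 30.0
```

```bash
cat >> h.py <<'E'
H=np.array([.5307,.0518,0]); YC=-0.2
def pose(a,lift,zt=.0928,off=(0,0,0)):
    Rg=Ro.from_euler("z",YC-a,degrees=True); Rl=Ro.from_rotvec([-lift,0,0])
    p=H+Rg.apply(np.array([-.009,-.055,.052])+Rl.apply([0,-.113,zt-.052])+np.array(off))
    R0=Ro.from_matrix(np.array([[0,1,0],[1,0,0],[0,0,-1.]]))
    return p,(Rg*Rl*R0).as_matrix()
def fg(s,a): # force in gate axes: normal(+in), along(+to hinge), up
    return Ro.from_euler("z",-(YC-a),degrees=True).apply(s["force"])
def rows(a0,l0,a1,l1,n=5,base=None):
    "deltas from model pose (a0,l0) to (a1,l1)"
    p0,R0=pose(a0,l0)
    for k in range(1,n+1):
        p,R=pose(a0+(a1-a0)*k/n,l0+(l1-l0)*k/n)
        print((R0.T@(p-p0)*1000).round(1),Ro.from_matrix(R0.T@R).as_rotvec().round(3))
def where():
    s=bot.read_state();R=np.array(s["tcp_rot"]);p=s["position"]
    d=R[:,1]; a=YC-np.degrees(np.arctan2(d[1],d[0])); print("t",s["time_s"],"tool open deg",a.round(2),"tilt",np.round(-np.arcsin(R[2,0]),3),"F normal/along/up",fg(s,a).round(1),"resid mm to model",)
    return s,a
E
python3 -c "
from h import *
s,a=where(); p,R=pose(33-.2,0); print((p-s['position'])*1000)
rows(32.8,0,20.8,0)
rows(20.8,0,11.8,0)"
```

```text
t 12.425 tool open deg 32.63 tilt -0.0 F normal/along/up [-0.2 -0.1  3.9] resid mm to model
[-0.36536182 -0.47540649 -0.01300067]
[-0.2  7.   0. ] [ 0.     0.    -0.042]
[-0.2 14.1  0. ] [ 0.     0.    -0.084]
[ 0.2 21.1  0. ] [ 0.     0.    -0.126]
[ 0.9 28.1  0. ] [ 0.     0.    -0.168]
[ 1.8 35.1  0. ] [ 0.     0.    -0.209]
[-0.2  5.3  0. ] [ 0.     0.    -0.031]
[-0.2 10.6  0. ] [ 0.     0.    -0.063]
[-0.1 15.9  0. ] [ 0.     0.    -0.094]
[ 0.2 21.1  0. ] [ 0.     0.    -0.126]
[ 0.7 26.4  0. ] [ 0.     0.    -0.157]
```

```bash
python3 -m handwheel '[{"delta_rot":[0,0,-0.042],"xyz":[-0.2,7,0],"hand":1},{"delta_rot":[0,0,-0.084],"xyz":[-0.2,14,0],"hand":1},{"delta_rot":[0,0,-0.126],"xyz":[0.2,21,0],"hand":1},{"delta_rot":[0,0,-0.168],"xyz":[0.9,28,0],"hand":1},{"delta_rot":[0,0,-0.209],"xyz":[1.8,35,0],"hand":1}]' | grep -E "posi|force|open"
python3 -c "
from h import *
s,a=where(); p,R=pose(a,0); print((R.T@(p-s['position']))*1000)"
```

```text
position: [0.4624, -0.102, 0.0928]
force: [-0.9, -2.8, 3.6]
opening: 0.152
grasp_force: 30.0
t 13.05 tool open deg 20.53 tilt 0.001 F normal/along/up [ 0.2 -2.9  3.6] resid mm to model
[-0.0091596   0.46071831  0.03374083]
```

```bash
python3 -m handwheel '[{"delta_rot":[0,0,-0.031],"xyz":[-0.5,5.3,0],"hand":1},{"delta_rot":[0,0,-0.063],"xyz":[-0.8,10.6,0],"hand":1},{"delta_rot":[0,0,-0.094],"xyz":[-0.8,15.9,0],"hand":1},{"delta_rot":[0,0,-0.126],"xyz":[-0.6,21.1,0],"hand":1},{"delta_rot":[0,0,-0.157],"xyz":[-0.2,26.4,0],"hand":1}]' | grep -E "posi|force|open"
python3 -c "
from h import *
s,a=where(); p,R=pose(a,0); print((R.T@(p-s['position']))*1000)
rows(11.7,0,11.7,.15)"
```

```text
position: [0.4875, -0.1113, 0.0928]
force: [-0.9, -4.1, 4.6]
opening: 0.154
grasp_force: 30.0
t 13.675 tool open deg 11.52 tilt 0.001 F normal/along/up [-0.1 -4.2  4.6] resid mm to model
[ 0.51978421  0.18268119 -0.01272065]
[ 1.3 -0.  -3.4] [ 0.   -0.03  0.  ]
[ 2.6 -0.  -6.7] [ 0.   -0.06  0.  ]
[  4.1  -0.  -10. ] [ 0.   -0.09  0.  ]
[  5.7  -0.  -13.2] [ 0.   -0.12 -0.  ]
[  7.4  -0.  -16.4] [ 0.   -0.15  0.  ]
```

```bash
python3 -m handwheel '[{"delta_rot":[0,-0.03,0],"xyz":[0.7,0,-3.4],"hand":1},{"delta_rot":[0,-0.06,0],"xyz":[1.6,0,-6.7],"hand":1},{"delta_rot":[0,-0.09,0],"xyz":[3.1,0,-10],"hand":1},{"delta_rot":[0,-0.12,0],"xyz":[4.7,0,-13.2],"hand":1},{"delta_rot":[0,-0.14,0],"xyz":[5.8,0,-15.3],"hand":1}]' | grep -E "posi|force|open"
python3 -c "
from h import *
s,a=where(); p,R=pose(a,.14); print((R.T@(p-s['position']))*1000)
rows(a,.14,6,.14)
rows(6,.14,4,.14)"
```

```text
position: [0.4879, -0.1048, 0.1077]
force: [-1.6, -3.2, 1.7]
opening: 0.148
grasp_force: 30.0
t 14.3 tool open deg 11.61 tilt 0.141 F normal/along/up [-0.9 -3.4  1.7] resid mm to model
[ 0.81380116  0.83243449 -0.58933211]
[-0.1  3.2  0. ] [-0.003  0.    -0.019]
[-0.2  6.3  0. ] [-0.005  0.    -0.039]
[-0.2  9.5  0. ] [-0.008  0.    -0.058]
[-0.2 12.6  0. ] [-0.011  0.    -0.078]
[-0.1 15.8  0. ] [-0.014  0.    -0.097]
[-0.1  1.1  0. ] [-0.001  0.    -0.007]
[-0.1  2.3  0. ] [-0.002  0.    -0.014]
[-0.2  3.4  0. ] [-0.003  0.    -0.021]
[-0.2  4.5  0. ] [-0.004  0.    -0.028]
[-0.2  5.6  0. ] [-0.005  0.    -0.035]
```

```bash
python3 -m handwheel '[{"delta_rot":[-0.003,0,-0.019],"xyz":[-0.3,3.2,0],"hand":1},{"delta_rot":[-0.005,0,-0.039],"xyz":[-0.5,6.3,0],"hand":1},{"delta_rot":[-0.008,0,-0.058],"xyz":[-0.6,9.5,0],"hand":1},{"delta_rot":[-0.011,0,-0.078],"xyz":[-0.6,12.6,0],"hand":1},{"delta_rot":[-0.014,0,-0.097],"xyz":[-0.5,15.8,0],"hand":1}]' | grep -E "posi|force|open"
python3 -m handwheel '[{"delta_rot":[-0.001,0,-0.007],"xyz":[-0.1,1.1,0],"hand":1},{"delta_rot":[-0.002,0,-0.014],"xyz":[-0.1,2.3,0],"hand":1},{"delta_rot":[-0.003,0,-0.021],"xyz":[-0.2,3.4,0],"hand":1},{"delta_rot":[-0.004,0,-0.028],"xyz":[-0.2,4.5,0],"hand":1},{"delta_rot":[-0.005,0,-0.035],"xyz":[-0.2,5.6,0],"hand":1}]' | grep -E "posi|force|open"
python3 -c "
from h import *
s,a=where(); p,R=pose(a,.14); print((R.T@(p-s['position']))*1000)
rows(a,.14,a-1.5,.14)
"
```

```text
position: [0.5035, -0.1087, 0.1078]
force: [-0.5, -1.4, -0.3]
opening: 0.15
grasp_force: 30.0
position: [0.5089, -0.1095, 0.1079]
force: [-0.2, -0.8, -0.2]
opening: 0.15
grasp_force: 30.0
t 15.55 tool open deg 3.99 tilt 0.14 F normal/along/up [-0.2 -0.8 -0.2] resid mm to model
[ 1.19897432  0.9125872  -0.41004142]
[-0.   0.8  0. ] [-0.001  0.    -0.005]
[-0.1  1.7  0. ] [-0.001  0.    -0.01 ]
[-0.1  2.5  0. ] [-0.002  0.    -0.016]
[-0.2  3.4  0. ] [-0.003 -0.    -0.021]
[-0.2  4.2  0. ] [-0.004  0.    -0.026]
```

```bash
for i in 1; do python3 -m handwheel '[{"delta_rot":[-0.001,0,-0.005],"xyz":[0,0.8,0],"hand":1},{"delta_rot":[-0.001,0,-0.01],"xyz":[-0.1,1.7,0],"hand":1},{"delta_rot":[-0.002,0,-0.016],"xyz":[-0.1,2.5,0],"hand":1},{"delta_rot":[-0.003,0,-0.021],"xyz":[-0.2,3.4,0],"hand":1},{"delta_rot":[-0.004,0,-0.026],"xyz":[-0.2,4.2,0],"hand":1}]' | grep -E "posi|force:"; done
python3 -m handwheel '[{"delta_rot":[0,0,-0.003],"xyz":[0,0.5,0],"hand":1},{"delta_rot":[0,0,-0.006],"xyz":[0,1,0],"hand":1},{"delta_rot":[-0.001,0,-0.009],"xyz":[0,1.5,0],"hand":1},{"delta_rot":[-0.001,0,-0.012],"xyz":[0,2,0],"hand":1},{"delta_rot":[-0.001,0,-0.012],"xyz":[0,2,0],"hand":1}]' | grep -E "posi|force:"
```

```text
position: [0.5131, -0.1101, 0.108]
force: [-0.4, -0.4, -1.2]
grasp_force: 30.0
position: [0.5148, -0.1102, 0.108]
force: [-1.2, -2.4, 1.1]
grasp_force: 30.0
```

```bash
python3 -m handwheel '[{"delta_rot":[0,0,-0.003],"xyz":[0,0.5,0],"hand":1},{"delta_rot":[0,0,-0.006],"xyz":[0,1,0],"hand":1},{"delta_rot":[0,0,-0.009],"xyz":[0,1.5,0],"hand":1},{"delta_rot":[0,0,-0.009],"xyz":[0,1.5,0],"hand":1},{"delta_rot":[0,0,-0.009],"xyz":[0,1.5,0],"hand":1}]' | grep -E "posi|force:"
```

```text
position: [0.5162, -0.1104, 0.108]
force: [-3.0, -3.7, 1.4]
grasp_force: 30.0
```

```bash
python3 -m handwheel '[{"delta_rot":[0,0,-0.003],"xyz":[0,0.5,0],"hand":1},{"delta_rot":[0,0,-0.006],"xyz":[0,1,0],"hand":1},{"delta_rot":[0,0,-0.009],"xyz":[0,1.5,0],"hand":1},{"delta_rot":[0,0,-0.009],"xyz":[0,1.5,0],"hand":1},{"delta_rot":[0,0,-0.009],"xyz":[0,1.5,0],"hand":1}]' | grep -E "posi|force:"
```

```text
position: [0.5176, -0.1105, 0.108]
force: [-3.7, -3.2, 1.6]
grasp_force: 30.0
```

```bash
python3 -m handwheel '[{"delta_rot":[0,0,-0.003],"xyz":[-0.3,0.4,0],"hand":1},{"delta_rot":[0,0,-0.005],"xyz":[-0.5,0.8,0],"hand":1},{"delta_rot":[0,0,-0.007],"xyz":[-0.5,1.2,0],"hand":1},{"delta_rot":[0,0,-0.007],"xyz":[-0.5,1.2,0],"hand":1},{"delta_rot":[0,0,-0.007],"xyz":[-0.5,1.2,0],"hand":1}]' | grep -E "posi|force:"
```

```text
position: [0.5183, -0.1107, 0.1079]
force: [-4.2, -3.8, 2.3]
grasp_force: 30.0
```

```bash
python3 -m handwheel '[{"delta_rot":[0,0,-0.003],"xyz":[0,0.4,0],"hand":1},{"delta_rot":[0,0,-0.005],"xyz":[0,0.8,0],"hand":1},{"delta_rot":[0,0,-0.007],"xyz":[0,1.2,0],"hand":1},{"delta_rot":[0,0,-0.007],"xyz":[0,1.2,0],"hand":1},{"delta_rot":[0,0,-0.007],"xyz":[0,1.2,0],"hand":1}]' | grep -E "posi|force:"
```

```text
position: [0.519, -0.1107, 0.1078]
force: [-5.0, -3.7, 1.1]
grasp_force: 30.0
```

```bash
python3 -m handwheel '[{"delta_rot":[0,0,-0.003],"xyz":[-0.3,0.4,0],"hand":1},{"delta_rot":[0,0,-0.005],"xyz":[-0.5,0.8,0],"hand":1},{"delta_rot":[0,0,-0.007],"xyz":[-0.5,1.2,0],"hand":1},{"delta_rot":[0,0,-0.007],"xyz":[-0.5,1.2,0],"hand":1},{"delta_rot":[0,0,-0.007],"xyz":[-0.5,1.2,0],"hand":1}]' | grep -E "posi|force:"; python3 -c "
from h import *
F=[];P=[]
for i in range(4):
    vision.capture('top'); s=bot.read_state(); F.append(s['force']);P.append(s['position'])
print(np.mean(F,0),np.mean(P,0),s['moment']);where()"
```

```text
position: [0.519, -0.1108, 0.1077]
force: [-6.9, -3.1, 3.4]
grasp_force: 30.0
[-6.958099   -3.1353088   3.44726442] [ 0.51900901 -0.11079516  0.10769612] [-0.62814385  1.07195443 -0.20239735]
t 20.125 tool open deg -0.36 tilt 0.139 F normal/along/up [-7.1 -3.6  3.5] resid mm to model
```

The motion stopped at x = 0.519 while the force rose, so the bar is on the notch's back with about 2 N beyond the buffer's push. Next I lower the bar.

```bash
python3 -c "
from h import *
rows(.9,.14,.9,0,10)"
```

```text
[-0.6 -0.   1.6] [-0.     0.014 -0.   ]
[-1.1  0.   3.2] [ 0.     0.028 -0.   ]
[-1.6  0.   4.8] [-0.     0.042 -0.   ]
[-2.1  0.   6.4] [-0.     0.056 -0.   ]
[-2.6 -0.   8. ] [ 0.    0.07 -0.  ]
[-3.  -0.   9.6] [-0.     0.084 -0.   ]
[-3.4  0.  11.3] [-0.     0.098 -0.   ]
[-3.9 -0.  12.9] [ 0.     0.112 -0.   ]
[-4.2  0.  14.5] [ 0.     0.126 -0.   ]
[-4.6 -0.  16.2] [ 0.    0.14 -0.  ]
```

```bash
python3 -m handwheel '[{"delta_rot":[0,0.014,0],"xyz":[-0.6,0,1.6],"hand":1},{"delta_rot":[0,0.028,0],"xyz":[-1.1,0,3.2],"hand":1},{"delta_rot":[0,0.042,0],"xyz":[-1.6,0,4.8],"hand":1},{"delta_rot":[0,0.056,0],"xyz":[-2.1,0,6.4],"hand":1},{"delta_rot":[0,0.07,0],"xyz":[-2.6,0,8],"hand":1}]' | grep -E "posi|force:"; python3 -c "
from h import *
where(); rows(.9,.07,.9,0,5)"
```

```text
position: [0.5188, -0.1144, 0.1001]
force: [-8.0, -3.2, 2.7]
grasp_force: 30.0
t 20.75 tool open deg -0.39 tilt 0.068 F normal/along/up [-8.  -3.2  2.7] resid mm to model
[-0.6 -0.   1.6] [-0.     0.014 -0.   ]
[-1.1  0.   3.2] [-0.     0.028 -0.   ]
[-1.6 -0.   4.8] [-0.     0.042  0.   ]
[-2.1  0.   6.4] [0.    0.056 0.   ]
[-2.6  0.   8. ] [-0.    0.07 -0.  ]
```

```bash
python3 -m handwheel '[{"delta_rot":[0,0.014,0],"xyz":[-0.6,-0.3,1.6],"hand":1},{"delta_rot":[0,0.028,0],"xyz":[-1.1,-0.3,3.2],"hand":1},{"delta_rot":[0,0.042,0],"xyz":[-1.6,-0.3,4.8],"hand":1},{"delta_rot":[0,0.056,0],"xyz":[-2.1,-0.3,6.4],"hand":1},{"delta_rot":[0,0.066,0],"xyz":[-2.5,-0.3,7.5],"hand":1}]' | grep -E "posi|force:"; python3 -c "
from h import *
where()"
```

```text
position: [0.5187, -0.1173, 0.0927]
force: [-7.3, -2.0, 7.8]
grasp_force: 30.1
t 21.375 tool open deg -0.4 tilt 0.002 F normal/along/up [-7.3 -1.9  7.8] resid mm to model
```

```bash
python3 -m handwheel '[{"delta_rot":[0,0,0],"xyz":[0,-0.8,-0.3],"hand":1},{"delta_rot":[0,0,0],"xyz":[0,-1.6,-0.3],"hand":1},{"delta_rot":[0,0,0],"xyz":[0,-2.4,-0.3],"hand":1},{"delta_rot":[0,0,0],"xyz":[0,-3,-0.3],"hand":1},{"delta_rot":[0,0,0],"xyz":[0,-3,-0.3],"hand":1}]' | grep -E "posi|force:"; python3 -c "
from h import *
where()"
```

```text
position: [0.518, -0.1172, 0.0933]
force: [-3.5, 2.4, -1.4]
grasp_force: 30.0
t 22.0 tool open deg -0.37 tilt 0.003 F normal/along/up [-3.4  2.4 -1.4] resid mm to model
```

```bash
python3 -m handwheel '[{"delta_rot":[0,0,0],"xyz":[0,-0.5,0],"hand":1},{"delta_rot":[0,0,0],"xyz":[0,-1,0],"hand":1},{"delta_rot":[0,0,0],"xyz":[0,-1.5,0],"hand":1},{"delta_rot":[0,0,0],"xyz":[0,-2,0],"hand":1},{"delta_rot":[0,0,0],"xyz":[0,-2,0],"hand":1}]' | grep -E "posi|force:"; python3 -c "
from h import *
where()"
```

```text
position: [0.5173, -0.1171, 0.0934]
force: [0.3, 6.2, -5.1]
grasp_force: 30.0
t 22.625 tool open deg -0.33 tilt 0.003 F normal/along/up [ 0.3  6.2 -5.1] resid mm to model
```

```bash
python3 -m handwheel '[{"delta_rot":[0,0,0],"xyz":[0.5,0,0.5],"hand":1},{"delta_rot":[0,0,0],"xyz":[0.8,0,0.8],"hand":1},{"delta_rot":[0,0,0],"xyz":[0.8,0,0.8],"hand":0.68},{"delta_rot":[0,0,0],"xyz":[0.8,0,0.8],"hand":0.55},{"delta_rot":[0,0,0],"xyz":[0.8,0,0.8],"hand":0.4}]' | grep -E "posi|force|open"; python3 -c "
from h import *
where()"
```

```text
position: [0.5173, -0.1184, 0.0933]
force: [-0.4, 0.2, 0.1]
opening: 0.26
grasp_force: 0.0
t 23.25 tool open deg -0.42 tilt 0.006 F normal/along/up [-0.4  0.2  0.1] resid mm to model
```

```bash
python3 -m handwheel '[{"delta_rot":[0,0,0],"xyz":[0,0,0],"hand":0.3},{"delta_rot":[0,0,0],"xyz":[0,0,-5],"hand":0.2},{"delta_rot":[0,0,0],"xyz":[0,0,-25],"hand":0.2},{"delta_rot":[0,0,0],"xyz":[0,0,-60],"hand":0.2},{"delta_rot":[0,0,0],"xyz":[0,-30,-100],"hand":0.2}]' | grep -E "posi|force"; 
python3 -m handwheel '[{"delta_rot":[0,0,0],"xyz":[20,-30,0],"hand":0.2},{"delta_rot":[0,0,0],"xyz":[60,-50,0],"hand":0.2},{"delta_rot":[0,0,0],"xyz":[110,-60,0],"hand":0.2},{"delta_rot":[0,0,0],"xyz":[160,-65,0],"hand":0.2},{"delta_rot":[0,0,0],"xyz":[200,-65,0],"hand":0.2}]' | grep -E "posi|force"
python3 - <<'E'
from h import *
t=vision.capture("top")[120:250,290:400,::-1]; s=vision.capture("scene")[165:265,290:410,::-1]
a=cv2.resize(t,(400,473),interpolation=cv2.INTER_CUBIC); b=cv2.resize(s,(400,333),interpolation=cv2.INTER_CUBIC)
b=cv2.copyMakeBorder(b,0,140,0,0,cv2.BORDER_CONSTANT); cv2.imwrite("pics/fin.png",np.hstack([a,b]))
E
```

```text
position: [0.4884, -0.1177, 0.1942]
force: [-0.2, -0.6, 0.9]
grasp_force: 0.0
position: [0.4205, 0.0844, 0.193]
force: [0.8, 0.2, -0.0]
grasp_force: 0.0
```

View pics/fin.png

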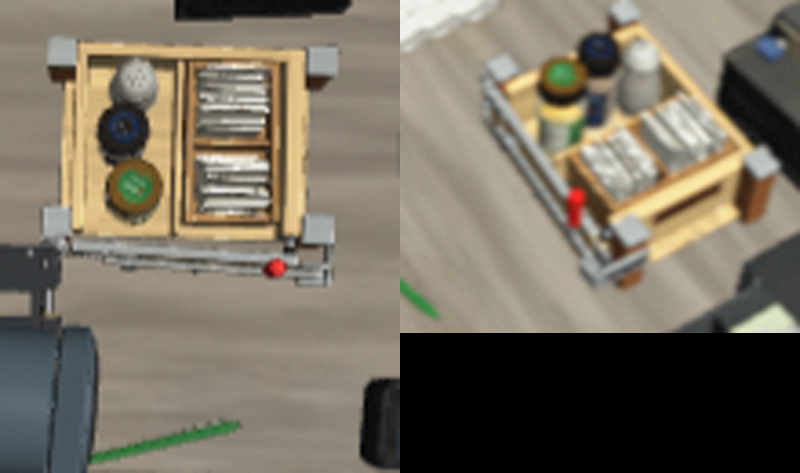

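The final views show the gate shut with the bar end in the keeper at about (325,270), the knob upright at (275,268), and the sugar box against the back wall.

```bash
python3 -c "
from rig import workorder
print(workorder.hand_in())"
```

```text
the job is handed in; nothing more can be done
None
```

I pushed the sugar box in against the back wall, swung the gate shut and let the latch bar down into the keeper's notch; it holds by itself, wrist force readings peaked at about 11 N, I touched none of the bystanders, and the job is handed in (no verdict was returned).

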